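Stack the parts tray onto the base tray and snap it home

ROBOT

A 6-joint arm with a two-finger parallel gripper is mounted at the origin on the work surface. World frame = base frame: x ahead of the robot, y to its left, z up, the work surface at z = 0. Lengths are in m, angles in rad, forces in N, time in s.
With the tool pointing down it reaches from about 0.4 to 0.825 m from the base axis. Payload 7 kg.
Tool frame: the origin (TCP) lies between the finger pads; the fingertips stand 25 mm ahead of it and the grasp point (between the pads) lies 6 mm ahead of it; x points along the fingers, y is the direction in which the jaws open and shut, and the axes are right-handed (so a half turn about x gives the same grasp; the last joint's range is limited). The gripper opens to 85 mm and grips with 20 to 120 N. Pads are 22 mm wide; open, the fingers measure 114 mm over their backs; the gripper's body (76 mm by 85 mm) begins 54 mm behind the grasp point. The pads swing forward as they close: fully open they stand 13 mm farther back than shut.
Start: joints at [1.396, 0.359, 0.012, 0, -1.224, -0.288], TCP at [0.301, 0.604, 0.256] pointing down, gripper open.
Joint ranges: [-3.07, 3.07], [-1.43, 2.12], [-1.02, 1.25], [-3.03, 1.67], [-3.05, -0], [-3.03, 3.03]. Speed limits (rad/s): [2.39, 2.39, 3.01, 3.14, 3.14, 3.14].

INTERFACE

Orientations are given as a 3x3 rotation matrix whose columns are the frame's x, y, z axes.
In Python, from rig import * gives the robot as it stands. The module is installed in compiled form; this text tells all that it offers.
- The arm moves only by the tool play_rows, never from a script. Its argument "rows" is text: rows parted by semicolons, each of 7 numbers parted by spaces: the shift along the tool's x, y, z as a fraction of full scale, then the turn, a rotation vector about the tool's x, y, z as a fraction of full scale, then the opening, from -1 (shut) to 1 (fully open). A call has 1 to 10 rows; each row is the pose to reach, as a shift and turn from the pose measured when the call began, along the tool's axes at that moment, turning the shorter way round; what a row does not reach only later rows make up. Full scale, the value 1, is 500 mm for a shift and 180 degrees for a turn. A row lasts 1/8 s, in which the tool goes at most 62.5 mm and 10.7 degrees, less where a joint would pass 70% of its speed; a pose out of reach is approached as far as the arm can. A call with a number of a shift or a turn outside -1 to 1 is refused whole. A call with a gripper value outside its range is refused whole. The fingers move at their own pace and stop on an object; "force" is the grip in N (left out, the last holds). Time passes only in rows, so rows that repeat a pose let the fingers close. It gives the time, the measured TCP pose, the force and the opening at its end, in the units of the state.
- sense(): the state, without advancing time (a new reading comes with each control period).
- camera(name): name is "side" or "top" or "wrist"; returns the picture (400x640x3 uint8, red, green, blue); there is no depth.
- camera_model(name): a dict with "fx", "fy", "cx", "cy" (pixels), "rvec" (rotation vector, rad) and "tvec" (3), from world to camera coordinates, as OpenCV has them; the wrist camera has in their place "hand_eye" (4x4, takes a point from camera to tool coordinates, whose origin is the TCP and whose axes are the tool frame's). Camera axes: x right, y down, z forward; pixel columns grow to the right and rows downward; lengths in m; the calibration is good to about 2 mm. A picture is of the moment at which its call begins: read the wrist's pose just before it. camera_model takes no time and is no camera call.
- hand_in(): hands the job in, once; it reports no verdict.
The state is a dict: "time": time; "joints": joint angles; "joint_velocities": joint speeds; "effort": joint torques, N m; "tcp_pos": TCP position; "ee_rot": TCP orientation; "ft_force": force on the tool from outside, world axes, zero at the start; "wrist_torque": the same for the moment, N m; "opening": finger opening in m.
Only numpy, scipy, OpenCV 4.12 (cv2) and the standard library are available. Lean on these libraries where they do the work, as an engineer would, in place of code of your own. Each camera call takes 0.05 s, during which the arm holds its last target.

TASK

Pick the loose parts tray up by its handle, keeping it level so that the pump in it stays put, and stack it on the base tray that stands in the wooden-framed cradle: all four corner feet down in the four corner sockets. The base tray never stands quite centred in its cradle, so rest the feet lightly on its rim and feel for the sockets; then press down until the tray is fully home and both end catches have snapped under the rim, never with more than 30 N on the base tray. Let go of it and leave the other things on the bench as they are.

Things in the scene. Friction and masses are not known exactly. Their poses are not given: they have to be found in the camera images.
- handle (a point): Centre of the parts tray's handle, a level bar 150 mm long (along the tray's x), 12 mm thick (along the tray's y) and 24 mm high, open underneath; the point lies 118 mm above the underside of the tray's feet, over the tray's middle. Its axes are the tray's axes. Sideways forces on the feet, 118 mm lower, can turn the tray in a weak grip: grip it hard.
- tray: The loose parts tray, blue plastic, 220 mm (x) by 150 mm (y), 242 mm long over the catches; walls up to 62 mm and handle up to 130 mm above the underside of its feet; about 0.5 to 0.75 kg with the pump in it. Origin: middle of the tray, level with the underside of its feet; z up. It may be stacked either way round.
- floor_mid (a point): Middle of the flat underside of the parts tray's floor, 14 mm above the underside of the feet. From it the four square feet point down at x = +-96.5 and y = +-61.5 mm: 17 mm wide, 14 mm long, with a 1 mm bevel round the tip. With the tray fully home this floor lies on the base tray's rim.
- cradle: Aluminium plate 260 mm (x) by 186 mm (y), 3 mm thick, with a wooden frame 14 mm high, screwed to the bench; the base tray stands in it. Origin: middle of its underside, z up. The base tray is of the same blue plastic and outline as the parts tray (220 by 150 mm, long side along x), 70 mm high, without handle. With the parts tray home, its origin is 59 mm above this one.
- rim_nominal (a point): Point fixed to the cradle, 73 mm above its origin, level with the base tray's rim. The base tray stands square in the cradle but has play, so the middle of its rim is up to 10 mm from this point along the cradle's x and up to 8 mm along y; that is not measured. About 15 N sideways shifts it. Its sockets: 19 mm square, 16 mm deep, walls 4 mm, at x = +-96.5, y = +-61.5 mm from its middle.
- catch_a (a joint): Sprung catch hanging at the -x end of the parts tray; angle in rad: 0 hanging straight (free or snapped in), about 0.08 while its nose is pushed out over the lip (4 mm wide, 3 mm high) of the base tray's rim, back to 0 once snapped under. The noses meet the lip a few mm after the feet enter the sockets; snapping both in takes about 7 to 18 N beyond the tray's weight.
- catch_b (a joint): The like catch on the +x end of the parts tray.
- pump: Loose pump head with a clear top, 50 x 50 x 48 mm with a 14 mm fitting on one side, 0.12 kg, lying in the parts tray; origin: middle of its underside.
- motor: Bystander: black and silver stepper motor, 42 mm square, 40 mm high and a 22 mm shaft on top; origin: middle of its underside. Leave it alone.
- driver: Bystander: red-handled screwdriver, about 200 mm long, lying on the bench. Leave it alone.
- pot: Bystander: clear jar with a white cap, 48 mm across, 60 mm high; origin: middle of its underside. Leave it alone.
- rail: Bystander: black aluminium profile, 180 mm long, 20 mm square; origin: middle of its underside. Leave it alone.
There are look-alikes about, which are no part of the job. What is shaped like the pump but pink is not meant.

How it is judged:
By the outcome, as a careful person would: the job done as asked, in the order asked, and still so for the second after the job is handed in, with the robot touching nothing.
It also fails if it takes over 72 s, if anything falls off the work surface, if the arm or the gripper's body presses on something with over 40 N, if the wrist force passes 120 N, or if a joint passes its speed limit or range.

## Working session

There is one attempt and no reset: what is moved stays moved. The work goes in short steps, Python scripts to look and compute and a tool call to move; the robot and the scene stay as the last step left them, time stands still between calls to the robot, and variables do not carry over. Pictures are saved under pics/ and viewed, and the job is handed in when it is done.

Besides the shell and the picture viewer there is one more tool, called after ">>>" as name(argument=value, ...), one argument or row to a line, values as JSON. play_rows: Moves the arm, as the interface text tells. Its arguments: {"type":"object","properties":{"rows":{"type":"string"},"force":{"type":"number"}},"required":["rows"]}

```bash
mkdir -p pics
python3 - <<'E'
from rig import *
import cv2,numpy as np
s=sense();print(s)
for n in ["side","top","wrist"]:
    im=camera(n);cv2.imwrite(f"pics/{n}0.png",im[:,:,::-1]);print(n,camera_model(n))
E
```

```text
{'time': 0.0, 'joints': array([ 1.39609972e+00,  3.59382567e-01,  1.10709275e-02, -3.45126651e-04,
       -1.22411953e+00, -2.88073436e-01]), 'joint_velocities': array([-0.00126858, -0.00135093,  0.00203993, -0.00048213,  0.00034954,
        0.00049618]), 'effort': array([ 3.90681626e-04, -5.83314443e+01,  2.93419129e+01,  6.93670884e+00,
       -5.96267069e-03,  4.14770989e-05]), 'tcp_pos': array([0.30118044, 0.60358851, 0.25537261]), 'ee_rot': array([[-6.03801281e-04, -4.46533167e-01, -8.94766878e-01],
       [-1.55352371e-03, -8.94765543e-01,  4.46533549e-01],
       [-9.99998611e-01,  1.65965908e-03, -1.53439279e-04]]), 'ft_force': array([-0.27882631,  0.09417488,  0.13354497]), 'wrist_torque': array([-0.02039242,  0.00116345, -0.00131047]), 'opening': 0.08552033304430061}
side {'fx': 496.9814488995121, 'fy': 496.9814488995121, 'cx': 319.75960251588265, 'cy': 205.50308897602662, 'rvec': array([ 2.24058441, -0.41763413,  0.19361902]), 'tvec': array([-0.52650865,  0.21625883,  1.15801114])}
top {'fx': 519.6609322996949, 'fy': 519.6609322996949, 'cx': 328.0757644176571, 'cy': 201.62403128237173, 'rvec': array([ 2.20190003, -1.98698272,  0.21780691]), 'tvec': array([-0.03580286,  0.58289363,  1.27735767])}
wrist {'fx': 302.4127704480091, 'fy': 302.4127704480091, 'cx': 316.7183492394268, 'cy': 193.95639842780292, 'hand_eye': array([[-5.42851622e-04, -2.98972284e-01,  9.54261641e-01,
        -1.16760091e-01],
       [ 9.99999847e-01, -6.37301358e-05,  5.48903962e-04,
        -7.35002058e-04],
       [-1.03291847e-04,  9.54261793e-01,  2.98972272e-01,
        -7.60209748e-02],
       [ 0.00000000e+00,  0.00000000e+00,  0.00000000e+00,
         1.00000000e+00]])}
```

View pics/side0.png

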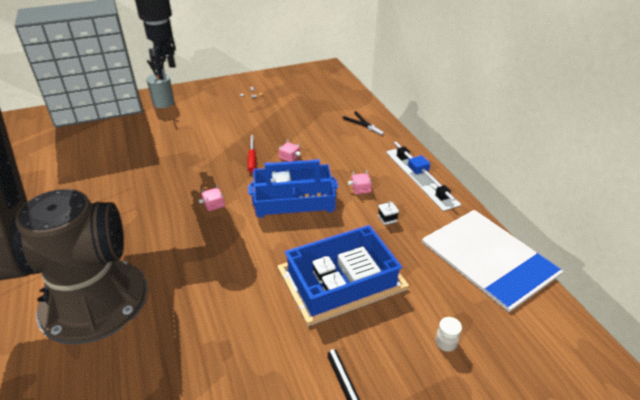

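View pics/top0.png

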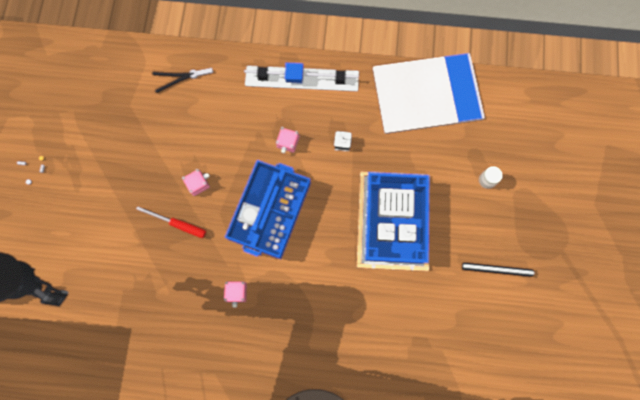

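View pics/wrist0.png

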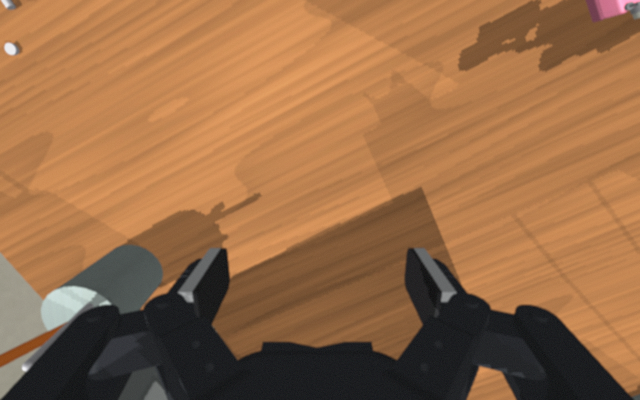

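```bash
cat > h.py <<'E'
from rig import *
import cv2,numpy as np
from scipy.spatial.transform import Rotation as Ro
def pix2plane(n,uv,z,s=None):
    m=camera_model(n);uv=np.atleast_2d(uv).astype(float)
    d=np.c_[(uv[:,0]-m['cx'])/m['fx'],(uv[:,1]-m['cy'])/m['fy'],np.ones(len(uv))]
    if n=='wrist':
        H=m['hand_eye'];R=s['ee_rot']@H[:3,:3];c=s['ee_rot']@H[:3,3]+s['tcp_pos']
        D=d@R.T
    else:
        R=cv2.Rodrigues(m['rvec'])[0];c=-R.T@m['tvec'];D=d@R
    return c+D*((z-c[2])/D[:,2])[:,None]
def proj(n,P,s=None):
    m=camera_model(n);P=np.atleast_2d(P).astype(float)
    if n=='wrist':
        H=m['hand_eye'];R=(s['ee_rot']@H[:3,:3]).T;c=s['ee_rot']@H[:3,3]+s['tcp_pos'];Q=(P-c)@R.T
    else:
        R=cv2.Rodrigues(m['rvec'])[0];Q=P@R.T+m['tvec']
    return np.c_[m['fx']*Q[:,0]/Q[:,2]+m['cx'],m['fy']*Q[:,1]/Q[:,2]+m['cy']]
def blue(im):
    h=cv2.cvtColor(im,cv2.COLOR_RGB2HSV)
    return cv2.inRange(h,(105,150,40),(128,255,255))
def tool(s,p):  # world displacement to tool fractions
    return s['ee_rot'].T@(np.array(p)-s['tcp_pos'])/0.5
E
python3 - <<'E'
from h import *
im=cv2.imread('pics/top0.png')
c=cv2.resize(im[150:280,215:445],None,fx=3.4,fy=3.4,interpolation=cv2.INTER_CUBIC);cv2.imwrite('pics/topc.png',c)
im2=cv2.imread('pics/side0.png')
c=cv2.resize(im2[140:320,230:420],None,fx=3.3,fy=3.3,interpolation=cv2.INTER_CUBIC);cv2.imwrite('pics/sidec.png',c)
m=blue(im[:,:,::-1]);
cs,_=cv2.findContours(m,cv2.RETR_EXTERNAL,cv2.CHAIN_APPROX_NONE)
for c in cs:
    if cv2.contourArea(c)>1500: print(cv2.contourArea(c),cv2.minAreaRect(c),cv2.boxPoints(cv2.minAreaRect(c)).tolist())
E
```

```text
5117.5 ((397.68231201171875, 217.71319580078125), (61.58409118652344, 87.67204284667969), 1.9749339818954468) [[365.39788818359375, 260.4620361328125], [368.41925048828125, 172.84205627441406], [429.96673583984375, 174.96435546875], [426.94537353515625, 262.5843505859375]]
4836.0 ((267.89654541015625, 209.2586212158203), (57.936946868896484, 93.7761459350586), 21.801406860351562) [[223.58621215820312, 242.03448486328125], [258.4137878417969, 154.96551513671875], [312.2068786621094, 176.48275756835938], [277.3793029785156, 263.5517272949219]]
```

View pics/topc.png

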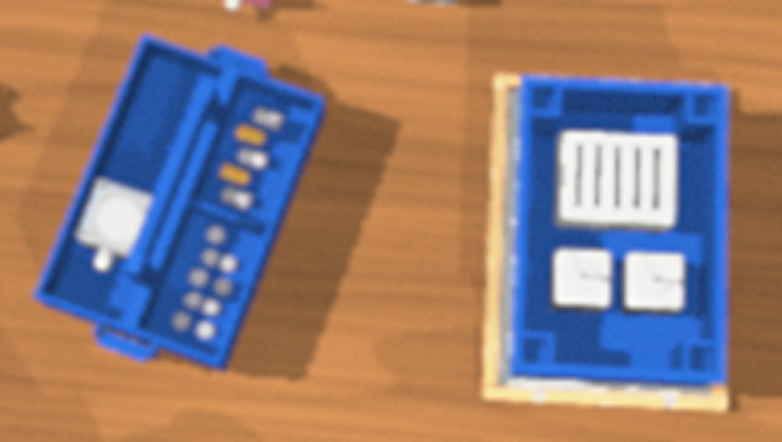

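View pics/sidec.png

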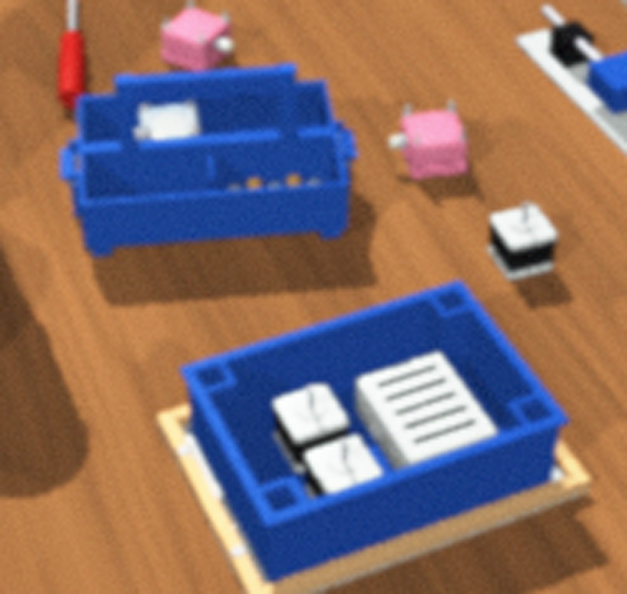

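Run:
```python
from h import *
o=np.array([215,150])
def an(n,c,o,f,z,):
    p=pix2plane(n,np.array(c)/f-0.5+0.5/f+o,z);print(n,p.mean(0),'edges',[np.round(np.linalg.norm(p[i]-p[i-1]),4) for i in range(4)])
    d=(p[0]+p[1]-p[2]-p[3])[:2];print('yaw of long',np.degrees(np.arctan2(d[1],d[0])), np.round(p[:,:2],4).tolist())
    return p
print('parts');an('top',[(145,38),(325,100),(220,368),(38,298)],o,3.4,.062)
print('base');an('top',[(521,76),(729,88),(726,384),(512,380)],o,3.4,.073)
o2=np.array([230,140])
print('base side');an('side',[(460,283),(566,413),(268,521),(183,369)],o2,3.3,.073)
print('frame');an('top',[(495,76),(733,88),(728,410),(484,396)],o,3.4,.014)
# handle ends: side top bar
for z in(.13,):
  a=pix2plane('side',np.array([(117,78),(294,66)])/3.3+o2,z);print('handle side',a)
  a=pix2plane('top',np.array([(222,72),(138,272)])/3.4+o,z);print('handle top',a)
```

```text
parts
top [0.55147197 0.17593323 0.062     ] edges [np.float64(0.2167), np.float64(0.1487), np.float64(0.22), np.float64(0.1474)]
yaw of long -14.293789212114868 [[0.6749, 0.2212], [0.6396, 0.0768], [0.4266, 0.1317], [0.4648, 0.2741]]
base
top [ 0.55969379 -0.1565796   0.073     ] edges [np.float64(0.2326), np.float64(0.1589), np.float64(0.226), np.float64(0.1573)]
yaw of long 3.095295861195246 [[0.6708, -0.071], [0.6775, -0.2297], [0.4518, -0.2411], [0.4386, -0.0844]]
base side
side [ 0.56083117 -0.15432388  0.073     ] edges [np.float64(0.2242), np.float64(0.1481), np.float64(0.2268), np.float64(0.1517)]
yaw of long 3.293253015340856 [[0.6678, -0.074], [0.6789, -0.2217], [0.4526, -0.2365], [0.4439, -0.0851]]
frame
top [ 0.56297438 -0.15438928  0.014     ] edges [np.float64(0.2554), np.float64(0.19), np.float64(0.2562), np.float64(0.187)]
yaw of long 2.890689220688765 [[0.686, -0.0531], [0.6954, -0.2428], [0.4395, -0.2543], [0.431, -0.0674]]
handle side [[0.48250531 0.19649026 0.13      ]
 [0.62425691 0.16007432 0.13      ]]
handle top [[0.63407859 0.14858459 0.13      ]
 [0.48075565 0.19000723 0.13      ]]
```

>>> play_rows(
  rows="0 0.5417 -0.83 -0.068 0 0 1;0 0.5417 -0.83 -0.068 0 0 1;0 0.5417 -0.83 -0.068 0 0 1;0 0.5417 -0.83 -0.068 0 0 1;0 0.5417 -0.83 -0.068 0 0 1;0 0.5417 -0.83 -0.068 0 0 1;0 0.5417 -0.83 -0.068 0 0 1;0 0.5417 -0.83 -0.068 0 0 1;0 0.5417 -0.83 -0.068 0 0 1;0 0.5417 -0.83 -0.068 0 0 1",
)

```text
time: 1.4
tcp_pos: [0.5516, 0.1757, 0.2557]
ee_rot: [[-0.001, -0.248, -0.969], [-0.001, -0.969, 0.248], [-1.0, 0.001, 0.001]]
ft_force: [0.1, 0.4, -0.2]
opening: 0.0854
```

Run:
```python
from h import *
s=sense();im=camera('wrist');cv2.imwrite('pics/w1.png',im[:,:,::-1]);import pickle;pickle.dump(s,open('s1.pkl','wb'))
print(s['time'],s['tcp_pos'],s['ee_rot'],s['joints'],s['ft_force'])
```

```text
1.4 [0.5515571  0.17571527 0.25571607] [[-9.07290151e-04 -2.47918640e-01 -9.68780432e-01]
 [-1.23571212e-03 -9.68779813e-01  2.47919639e-01]
 [-9.99998825e-01  1.42206877e-03  5.72608314e-04]] [ 6.46413200e-01  2.02740385e-01 -2.05735323e-01  4.79055103e-04
 -1.16378921e+00  6.73661267e-01] [ 0.09580969  0.40503165 -0.23115724]
```

View pics/w1.png

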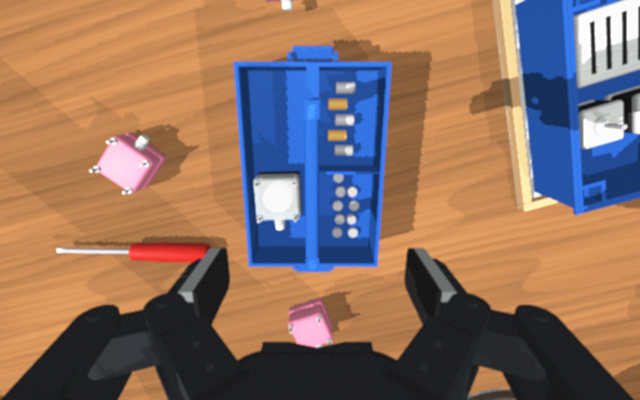

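Run:
```python
from h import *
import pickle
s=pickle.load(open('s1.pkl','rb'))
im=cv2.imread('pics/w1.png');cv2.imwrite('pics/w1c.png',cv2.resize(im[35:285,220:410],None,fx=2.4,fy=2.4,interpolation=cv2.INTER_CUBIC))
p=pix2plane('wrist',[(235,63),(392,63),(378,267),(250,267)],.062,s)
print(p,p.mean(0));d=(p[0]+p[1]-p[2]-p[3])[:2];print(np.degrees(np.arctan2(d[1],d[0])))
print([np.linalg.norm(p[i]-p[i-1]) for i in range(4)])
def T(P): return (P-s['tcp_pos'])@s['ee_rot']
print(T(p).round(4))
```

```text
[[0.6761891  0.22408471 0.062     ]
 [0.63936075 0.08001968 0.062     ]
 [0.42697621 0.13430269 0.062     ]
 [0.4640311  0.2786394  0.062     ]] [0.55163929 0.17926162 0.062     ]
-14.378942821051329
[np.float64(0.21905988408503063), np.float64(0.14869787661534306), np.float64(0.2192118534634945), np.float64(0.1490172782802665)]
[[ 0.1935 -0.078  -0.1089]
 [ 0.1938  0.0707 -0.1089]
 [ 0.1939  0.0707  0.1103]
 [ 0.1937 -0.0783  0.1102]]
```

View pics/w1c.png

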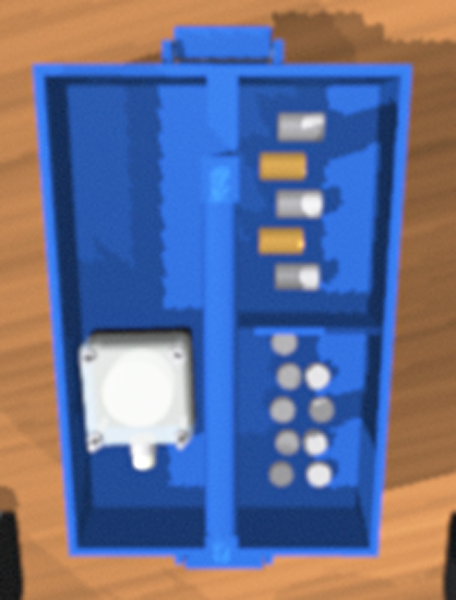

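>>> play_rows(
  rows="0.1 -0.0064 0 0 0 0 1;0.2 -0.0064 0 0 0 0 1;0.25 -0.0064 0 0 0 0 1;0.2634 -0.0064 0 0 0 0 1;0.2634 -0.0064 0 0 0 0 1;0.2634 -0.0064 0 0 0 0 1",
  force=120,
)

```text
time: 2.2
tcp_pos: [0.5527, 0.1802, 0.1256]
ee_rot: [[0.001, -0.246, -0.969], [0.0, -0.969, 0.246], [-1.0, -0.0, -0.001]]
ft_force: [0.4, -0.0, -0.6]
opening: 0.0856
```

>>> play_rows(
  rows="0 0 0 0 0 0 -1;0 0 0 0 0 0 -1;0 0 0 0 0 0 -1;0 0 0 0 0 0 -1;0 0 0 0 0 0 -1;0 0 0 0 0 0 -1;0 0 0 0 0 0 -1;0 0 0 0 0 0 -1",
  force=120,
)

```text
time: 3.2
tcp_pos: [0.5527, 0.18, 0.1259]
ee_rot: [[0.001, -0.246, -0.969], [-0.0, -0.969, 0.246], [-1.0, -0.0, -0.001]]
ft_force: [-0.8, -2.5, 5.7]
opening: 0.0103
```

Run:
```python
from h import *
import pickle
s=sense();im=camera('wrist');cv2.imwrite('pics/w2.png',im[:,:,::-1]);im=camera('side');cv2.imwrite('pics/side2.png',cv2.resize(im[120:320,200:440,::-1],None,fx=3,fy=3));pickle.dump(s,open('s2.pkl','wb'))
print(s['time'],s['tcp_pos'],s['ee_rot'],s['ft_force'],s['wrist_torque'],s['opening'])
```

```text
3.2 [0.5527045  0.1799939  0.12586032] [[ 1.35831053e-03 -2.45837984e-01 -9.69309982e-01]
 [-2.00817603e-04 -9.69310923e-01  2.45837942e-01]
 [-9.99999057e-01 -1.39269758e-04 -1.36599383e-03]] [-0.80062611 -2.4918272   5.68020165] [-0.58387162  0.66296661 -0.05978302] 0.01032921637873207
```

View pics/w2.png

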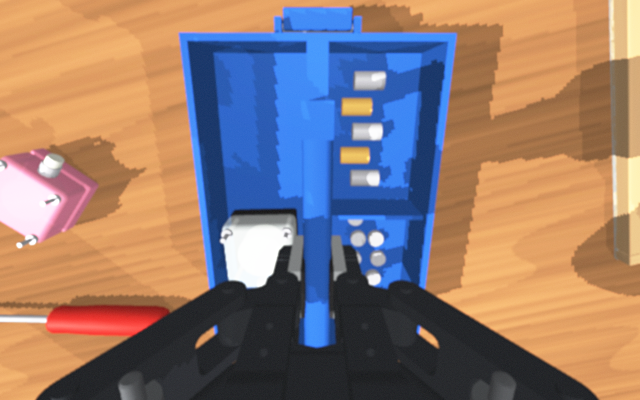

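View pics/side2.png

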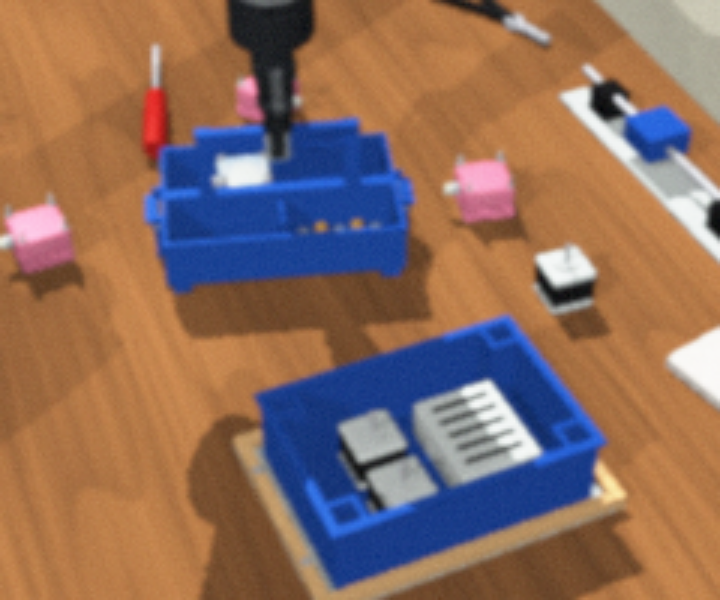

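>>> play_rows(
  rows="-0.005 0 0 0 0 0 -1;-0.015 0 0 0 0 0 -1;-0.04 0 0 0 0 0 -1;-0.08 0 0 0 0 0 -1;-0.13 0 0 0 0 0 -1;-0.18 0 0 0 0 0 -1;-0.22 0 0 0 0 0 -1;-0.24 0 0 0 0 0 -1;-0.24 0 0 0 0 0 -1;-0.24 0 0 0 0 0 -1",
  force=120,
)

```text
time: 4.55
tcp_pos: [0.552, 0.1798, 0.2449]
ee_rot: [[-0.0, -0.246, -0.969], [-0.001, -0.969, 0.246], [-1.0, 0.001, -0.0]]
ft_force: [-0.3, -0.2, -6.0]
opening: 0.0101
```

Run:
```python
from h import *
import pickle
s2=pickle.load(open('s2.pkl','rb'))
def T(P,s): return ((P-s['tcp_pos'])@s['ee_rot']).round(4)
print(T(pix2plane('wrist',[(180,34),(457,34)],.062,s2),s2))
s=sense();im=camera('wrist');cv2.imwrite('pics/w3.png',im[:,:,::-1]);pickle.dump(s,open('s3.pkl','wb'))
im=camera('side');cv2.imwrite('pics/side3.png',im[:,:,::-1])
print(s['time'],s['tcp_pos'],s['ee_rot'],s['ft_force'],s['wrist_torque'],s['opening'])
```

```text
[[ 0.064  -0.0741 -0.1096]
 [ 0.064   0.0747 -0.1096]]
4.55 [0.55197553 0.17979965 0.24487206] [[-1.80844841e-04 -2.46018847e-01 -9.69265028e-01]
 [-8.20798695e-04 -9.69264681e-01  2.46018912e-01]
 [-9.99999647e-01  8.40062721e-04 -2.66454308e-05]] [-0.34199891 -0.23727401 -5.97534119] [-0.05885951  0.01588708  0.05166936] 0.010130498931062598
```

View pics/w3.png

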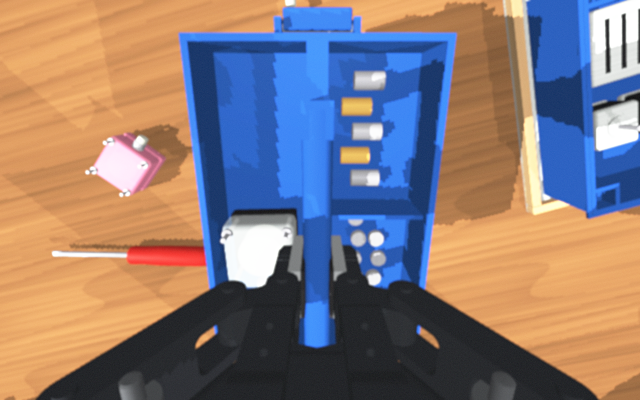

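View pics/side3.png

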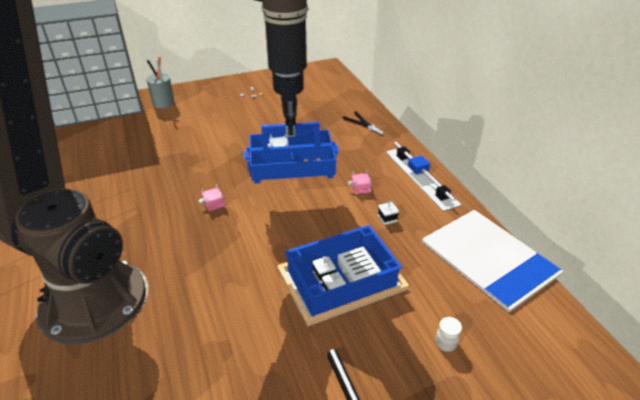

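>>> play_rows(
  rows="0 0.02 -0.0065 -0.0084 0 0 -1;0 0.06 -0.02 -0.025 0 0 -1;0 0.11 -0.036 -0.046 0 0 -1;0 0.16 -0.052 -0.067 0 0 -1;0 0.205 -0.067 -0.086 0 0 -1;0 0.2287 -0.0746 -0.0964 0 0 -1;0 0.2287 -0.0746 -0.0964 0 0 -1;0 0.2287 -0.0746 -0.0964 0 0 -1",
  force=120,
)

```text
time: 5.65
tcp_pos: [0.5601, 0.06, 0.2446]
ee_rot: [[-0.001, 0.054, -0.999], [-0.001, -0.999, -0.054], [-1.0, 0.001, 0.001]]
ft_force: [0.3, 0.7, -5.3]
opening: 0.0096
```

Run:
```python
from h import *
import pickle
s=sense();im=camera('wrist');cv2.imwrite('pics/w4.png',im[:,:,::-1]);pickle.dump(s,open('s4.pkl','wb'))
c=cv2.resize(im[20:320,440:640,::-1],None,fx=2,fy=2,interpolation=cv2.INTER_CUBIC);cv2.imwrite('pics/w4c.png',c)
print(s['time'],s['tcp_pos'],s['ee_rot'],s['ft_force'],s['wrist_torque'],s['opening'])
```

```text
5.65 [0.56006446 0.06004544 0.24456781] [[-7.37637127e-04  5.36755351e-02 -9.98558157e-01]
 [-1.16645872e-03 -9.98557795e-01 -5.36746540e-02]
 [-9.99999048e-01  1.12518445e-03  7.99183599e-04]] [ 0.27627795  0.71427447 -5.34731252] [-0.06589728 -0.07932033  0.00643717] 0.00959987228316531
```

View pics/w4.png

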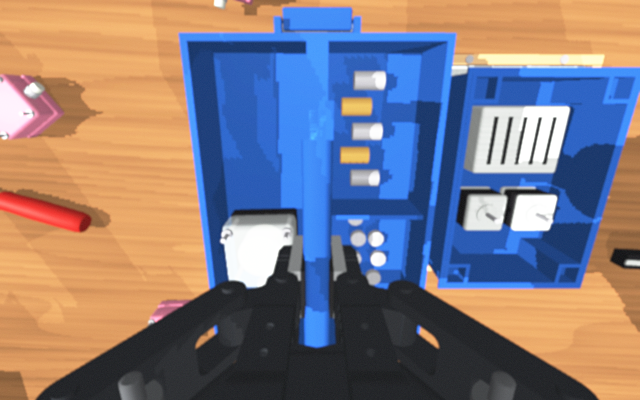

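View pics/w4c.png

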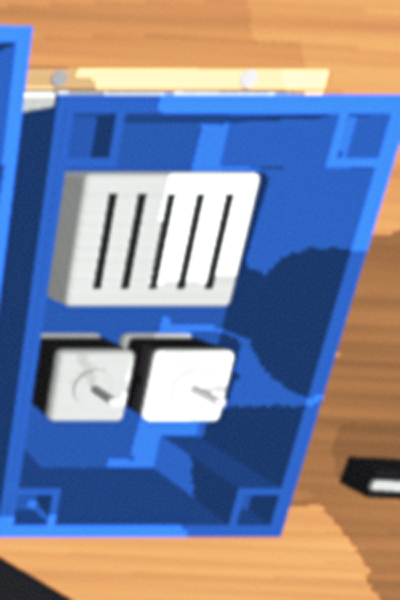

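Run:
```python
from h import *
im=cv2.imread('pics/w4.png')
bs=[(462,62),(600,62),(436,255),(548,255)]
t=[cv2.resize(im[y:y+40,x:x+40],None,fx=9,fy=9,interpolation=cv2.INTER_CUBIC) for x,y in bs]
t=[cv2.convertScaleAbs(a,alpha=1.4) for a in t]
for a in t:
    for k in range(0,40,10): cv2.putText(a,str(k),(k*9,10),0,.35,(255,255,255));cv2.putText(a,str(k),(0,k*9+10),0,.35,(255,255,255))
o=np.vstack([np.hstack(t[:2]),np.hstack(t[2:])]);o=cv2.resize(o,(600,600));cv2.imwrite('pics/sock.png',o)
```

```text
(no output)
```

View pics/sock.png

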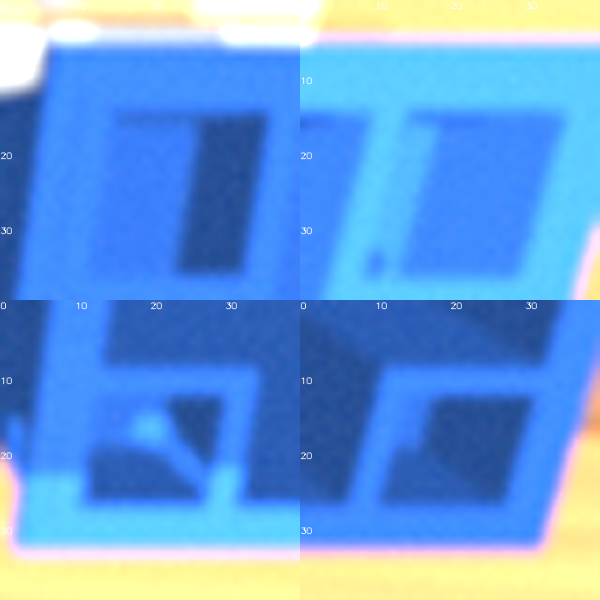

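Run:
```python
from h import *
import pickle
s=pickle.load(open('s4.pkl','rb'))
Q={'TL':((462,62),[(115,112),(268,112),(243,275),(93,275)]),'TR':((600,62),[(110,112),(267,112),(220,277),(65,277)]),
'BL':((436,255),[(105,95),(222,95),(207,203),(82,203)]),'BR':((548,255),[(98,95),(232,95),(208,203),(75,203)])}
C={}
for k,(o,q) in Q.items():
    uv=(np.array(q)+.5)/7.5-.5+o
    p=pix2plane('wrist',uv,.073,s);C[k]=p.mean(0);print(k,C[k],[round(np.linalg.norm(p[i]-p[i-1]),4) for i in range(4)])
c=sum(C.values())/4;print('centre',c)
print(np.linalg.norm(C['TL']-C['TR']),np.linalg.norm(C['BL']-C['BR']),np.linalg.norm(C['TL']-C['BL']),np.linalg.norm(C['TR']-C['BR']))
for a,b in(('TL','BL'),('TR','BR')): d=C[a]-C[b];print('yaw',np.degrees(np.arctan2(d[1],d[0])))
for a,b in(('TL','TR'),('BL','BR')): d=C[a]-C[b];print('yaw',np.degrees(np.arctan2(-d[0],d[1])))
print('tool delta for 3.1deg',tool(s,c)*500)
# rim outer edges
o=np.array([440,20.]);p=pix2plane('wrist',np.array([(280,535),(0,535),(60,95),(397,95)])/2+o,.073,s);print(p)
```

```text
TL [ 0.65438229 -0.08646573  0.073     ] [np.float64(0.0185), np.float64(0.0182), np.float64(0.0185), np.float64(0.0182)]
TR [ 0.66085828 -0.20883228  0.073     ] [np.float64(0.0187), np.float64(0.0187), np.float64(0.0187), np.float64(0.0188)]
BL [ 0.46217192 -0.09692407  0.073     ] [np.float64(0.018), np.float64(0.0169), np.float64(0.018), np.float64(0.0183)]
BR [ 0.46870491 -0.21883352  0.073     ] [np.float64(0.018), np.float64(0.0193), np.float64(0.018), np.float64(0.0195)]
centre [ 0.56152935 -0.1527639   0.073     ]
0.12253779333683675 0.1220843716381568 0.1924946773998523 0.19241345877832433
yaw 3.1144422001603687
yaw 2.9794527086150784
yaw 3.029430262948273
yaw 3.067482131116858
tool delta for 3.1deg [171.81479618 212.38800726   9.82257059]
[[ 0.45318666 -0.23710331  0.073     ]
 [ 0.44489428 -0.08229364  0.073     ]
 [ 0.67012499 -0.06909759  0.073     ]
 [ 0.67813803 -0.21778149  0.073     ]]
```

>>> play_rows(
  rows="0 0.03 0.0013 0 0 0 -1;0 0.1 0.0044 0 0 0 -1;0 0.18 0.008 0 0 0 -1;0 0.26 0.0115 0 0 0 -1;0 0.34 0.015 0 0 0 -1;0 0.4 0.0178 0 0 0 -1;0 0.4242 0.0188 0 0 0 -1;0.03 0.4242 0.0188 0 0 0 -1;0.06 0.4242 0.0188 0 0 0 -1;0.06 0.4242 0.0188 0 0 0 -1",
  force=120,
)

```text
time: 6.95
tcp_pos: [0.561, -0.1513, 0.2127]
ee_rot: [[-0.005, 0.055, -0.998], [-0.001, -0.998, -0.055], [-1.0, 0.001, 0.005]]
ft_force: [-0.8, 0.3, -5.9]
opening: 0.0104
```

Run:
```python
from h import *
import pickle
s=sense();s4=pickle.load(open('s4.pkl','rb'))
im=camera('side');cv2.imwrite('pics/side5.png',cv2.resize(im[180:340,240:440,::-1],None,fx=3.5,fy=3.5,interpolation=cv2.INTER_CUBIC))
print(s['time'],s['tcp_pos'],s['ee_rot'],s['ft_force'],s['wrist_torque'],s['opening'])
print((s['tcp_pos']-s4['tcp_pos'])@s4['ee_rot']*1000)
```

```text
6.95 [ 0.56098163 -0.15125275  0.21269505] [[-4.50365102e-03  5.48950323e-02 -9.98481974e-01]
 [-8.08115726e-04 -9.98491974e-01 -5.48919371e-02]
 [-9.99989532e-01  5.59674857e-04  4.54122094e-03]] [-0.81262167  0.32627889 -5.87572682] [-0.0299159  -0.01663662 -0.02421347] 0.010428292359158816
[ 32.11851715 211.00682246  10.40003705]
```

View pics/side5.png

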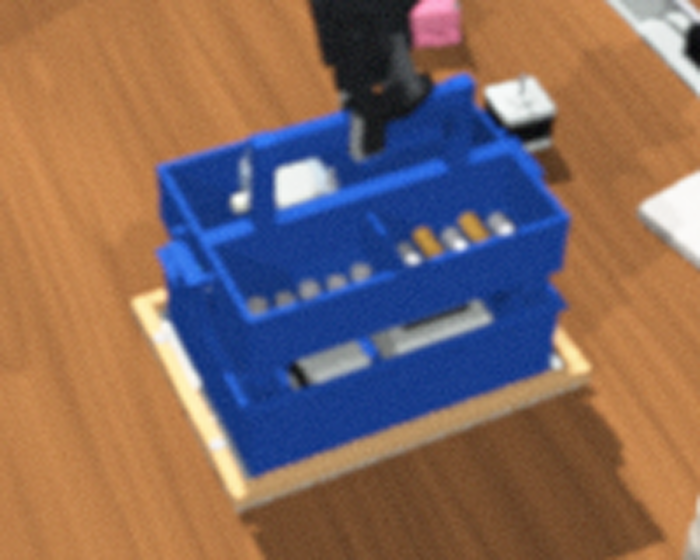

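>>> play_rows(
  rows="0.005 0.0021 -0.0021 0 0.0014 0 -1;0.01 0.0021 -0.0021 0 0.0014 0 -1;0.015 0.0021 -0.0021 0 0.0014 0 -1;0.015 0.0021 -0.0021 0 0.0014 0 -1;0.015 0.0021 -0.0021 0 0.0014 0 -1",
  force=120,
)

```text
time: 7.62
tcp_pos: [0.5629, -0.1525, 0.2065]
ee_rot: [[0.002, 0.055, -0.998], [-0.001, -0.998, -0.055], [-1.0, 0.001, -0.002]]
ft_force: [0.8, -0.4, -5.6]
opening: 0.0101
```

Run:
```python
from h import *
s=sense()
print(s['time'],s['tcp_pos'],s['ee_rot'],s['ft_force'],s['wrist_torque'],s['opening'])
print(tool(s,(.56206,-.15224,.199)))
```

```text
7.625 [ 0.56290463 -0.15246244  0.2064852 ] [[ 0.00189085  0.05521298 -0.99847281]
 [-0.00105693 -0.99847393 -0.05521504]
 [-0.99999765  0.00115972 -0.0018296 ]] [ 0.79407247 -0.38058657 -5.61434917] [-0.03088482 -0.04064466 -0.03770371] 0.010112794474397493
[ 0.01496671 -0.00055483  0.0016895 ]
```

>>> play_rows(
  rows="0.004 -0.0006 0.0016 0 -0.0005 0 -1;0.008 -0.0006 0.0016 0 -0.0005 0 -1;0.012 -0.0006 0.0016 0 -0.0005 0 -1;0.014 -0.0006 0.0016 0 -0.0005 0 -1;0.015 -0.0006 0.0016 0 -0.0005 0 -1;0.015 -0.0006 0.0016 0 -0.0005 0 -1",
  force=120,
)

```text
time: 8.38
tcp_pos: [0.5621, -0.1522, 0.199]
ee_rot: [[0.0, 0.055, -0.998], [-0.001, -0.998, -0.055], [-1.0, 0.001, -0.0]]
ft_force: [0.5, -0.2, -5.4]
opening: 0.0102
```

Run:
```python
from h import *
s=sense()
print(s['time'],s['tcp_pos'],s['ee_rot'],s['ft_force'],s['wrist_torque'],s['opening'])
print(tool(s,(.56206,-.15224,.1975)))
```

```text
8.375 [ 0.56208299 -0.15218819  0.19895801] [[ 2.43731893e-04  5.52406510e-02 -9.98473040e-01]
 [-1.15106261e-03 -9.98472392e-01 -5.52408961e-02]
 [-9.99999308e-01  1.16276895e-03 -1.79774119e-04]] [ 0.51507865 -0.16705467 -5.41958892] [-0.06083312 -0.02728264 -0.02919669] 0.010151534624353958
[2.91611665e-03 9.75373349e-05 5.21494020e-05]
```

>>> play_rows(
  rows="0.002 0 0 0 0 0 -1;0.004 0 0 0 0 0 -1;0.006 0 0 0 0 0 -1",
  force=120,
)

```text
time: 8.75
tcp_pos: [0.562, -0.1524, 0.1962]
ee_rot: [[0.0, 0.055, -0.998], [-0.001, -0.998, -0.055], [-1.0, 0.001, -0.0]]
ft_force: [-0.6, -0.8, -4.9]
opening: 0.0101
```

Run:
```python
from h import *
s=sense()
print(s['time'],s['tcp_pos'],s['ee_rot'],s['ft_force'],s['wrist_torque'],s['opening'])
print(tool(s,(.56206,-.15224,.1945)))
```

```text
8.75 [ 0.56202456 -0.15240121  0.19621947] [[ 3.67631759e-04  5.52143490e-02 -9.98474457e-01]
 [-1.45661014e-03 -9.98473435e-01 -5.52148288e-02]
 [-9.99998872e-01  1.47468675e-03 -2.86644765e-04]] [-0.56074906 -0.76187926 -4.85351523] [-0.60491606  0.4273143  -0.12895849] 0.01007661442696757
[ 3.43849584e-03 -3.23095845e-04 -8.75808469e-05]
```

>>> play_rows(
  rows="0.002 0 0 0 0 0 -1;0.004 0 0 0 0 0 -1",
  force=120,
)

```text
time: 9.0
tcp_pos: [0.5617, -0.1525, 0.1939]
ee_rot: [[-0.0, 0.055, -0.998], [-0.001, -0.998, -0.055], [-1.0, 0.001, 0.0]]
ft_force: [-0.9, -1.2, -4.1]
opening: 0.0099
```

Run:
```python
from h import *
s=sense()
print(s['time'],s['tcp_pos'],s['ee_rot'],s['ft_force'],s['wrist_torque'],s['opening'])
im=camera('side');cv2.imwrite('pics/side6.png',cv2.resize(im[180:340,240:440,::-1],None,fx=3.5,fy=3.5,interpolation=cv2.INTER_CUBIC))
```

```text
9.0 [ 0.56172909 -0.15247761  0.19391495] [[-3.45102710e-04  5.50922313e-02 -9.98481210e-01]
 [-1.47452680e-03 -9.98480212e-01 -5.50916666e-02]
 [-9.99998853e-01  1.45327502e-03  4.25813198e-04]] [-0.92989834 -1.22821422 -4.14673359] [-0.4982313   0.55932421 -0.01945667] 0.0099410889534886
```

View pics/side6.png

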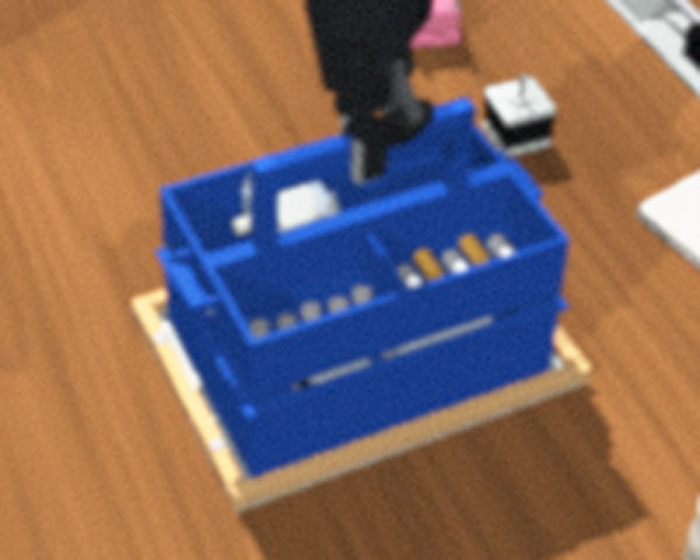

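>>> play_rows(
  rows="0.002 0 0 0 0 0 -1;0.004 0 0 0 0 0 -1;0.006 0 0 0 0 0 -1",
  force=120,
)

```text
time: 9.43
tcp_pos: [0.562, -0.1525, 0.1912]
ee_rot: [[0.0, 0.055, -0.998], [-0.002, -0.998, -0.055], [-1.0, 0.002, -0.0]]
ft_force: [-0.9, -0.8, 1.4]
opening: 0.0098
```

>>> play_rows(
  rows="0.002 0 0 0 0 0 -1;0.004 0 0 0 0 0 -1",
  force=120,
)

```text
time: 9.68
tcp_pos: [0.5622, -0.1526, 0.1898]
ee_rot: [[0.001, 0.055, -0.998], [-0.002, -0.998, -0.055], [-1.0, 0.002, -0.001]]
ft_force: [-1.8, 0.1, 4.1]
opening: 0.0101
```

>>> play_rows(
  rows="0.002 0 0 0 0 0 -1;0.004 0 0 0 0 0 -1",
  force=120,
)

```text
time: 9.93
tcp_pos: [0.5621, -0.1527, 0.1878]
ee_rot: [[0.001, 0.056, -0.998], [-0.002, -0.998, -0.056], [-1.0, 0.002, -0.001]]
ft_force: [-2.0, -0.4, 3.4]
opening: 0.0103
```

>>> play_rows(
  rows="0.002 0 0 0 0 0 -1;0.004 0 0 0 0 0 -1",
  force=120,
)

```text
time: 10.18
tcp_pos: [0.5611, -0.1526, 0.1847]
ee_rot: [[-0.001, 0.055, -0.998], [-0.002, -0.998, -0.055], [-1.0, 0.001, 0.002]]
ft_force: [-1.8, -0.1, -4.2]
opening: 0.0102
```

>>> play_rows(
  rows="0.001 0 0 0 0 0 -1;0.002 0 0 0 0 0 -1",
  force=120,
)

```text
time: 10.42
tcp_pos: [0.5618, -0.1527, 0.1845]
ee_rot: [[0.0, 0.055, -0.998], [-0.002, -0.998, -0.055], [-1.0, 0.002, -0.0]]
ft_force: [-3.3, -0.5, 6.9]
opening: 0.0102
```

Run:
```python
from h import *
s=sense()
print(s['time'],s['tcp_pos'],s['ee_rot'],s['ft_force'],s['wrist_torque'],s['opening'])
im=camera('side');cv2.imwrite('pics/side7.png',cv2.resize(im[180:340,240:440,::-1],None,fx=3.5,fy=3.5,interpolation=cv2.INTER_CUBIC))
```

```text
10.425 [ 0.56179364 -0.15269493  0.18451435] [[ 1.60905553e-04  5.53603928e-02 -9.98466425e-01]
 [-1.98307893e-03 -9.98464457e-01 -5.53606032e-02]
 [-9.99998021e-01  1.98894556e-03 -5.08744464e-05]] [-3.32315801 -0.49213196  6.94093417] [-0.1422593   1.56002637 -0.00934352] 0.010224530201119577
```

View pics/side7.png

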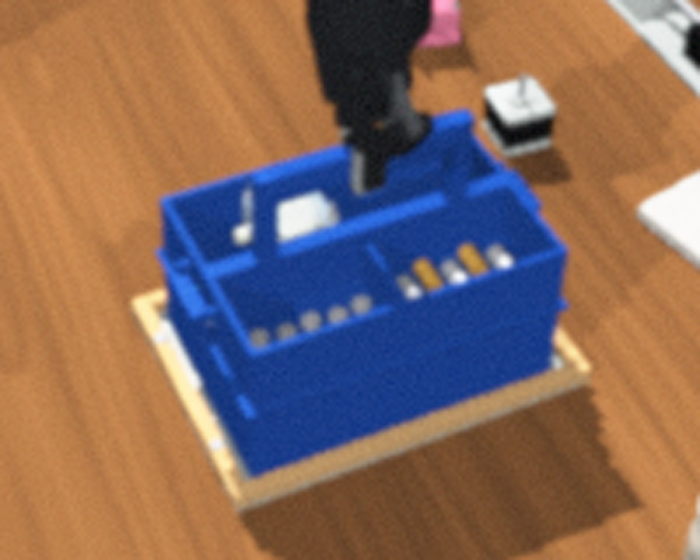

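>>> play_rows(
  rows="0.0018 0 0 0 0 0 -1;0.0024 0 0 0 0 0 -1;0.0024 0 0 0 0 0 -1",
  force=120,
)

```text
time: 10.85
tcp_pos: [0.5623, -0.1528, 0.1845]
ee_rot: [[0.002, 0.056, -0.998], [-0.002, -0.998, -0.056], [-1.0, 0.002, -0.002]]
ft_force: [-3.7, -0.3, 7.9]
opening: 0.0103
```

Run:
```python
from h import *
s=sense()
print(s['time'],s['tcp_pos'],s['ft_force'],s['wrist_torque'],s['opening'])
```

```text
10.85 [ 0.56230437 -0.15280581  0.18450568] [-3.66303738 -0.27475653  7.86748931] [ 0.05160091  2.03552867 -0.00635602] 0.010349094086405877
```

Run:
```python
from h import *
im=camera('side')[:,:,::-1];cv2.imwrite('pics/side8.png',im)
print(proj('side',[[.4445,-.159,.075],[.679,-.146,.075]]))
a=cv2.resize(im[235:315,275:355],None,fx=7,fy=7,interpolation=cv2.INTER_CUBIC)
cv2.imwrite('pics/catch8.png',cv2.convertScaleAbs(a,alpha=1.6))
im=camera('top')[:,:,::-1];cv2.imwrite('pics/top8.png',im)
a=cv2.resize(im[160:280,345:445],None,fx=5,fy=5,interpolation=cv2.INTER_CUBIC)
cv2.imwrite('pics/top8c.png',cv2.convertScaleAbs(a,alpha=1.4))
s=sense();im=camera('wrist')[:,:,::-1];cv2.imwrite('pics/w8.png',im)
```

```text
[[295.50179351 272.70727662]
 [386.23787323 242.564859  ]]
```

View pics/catch8.png

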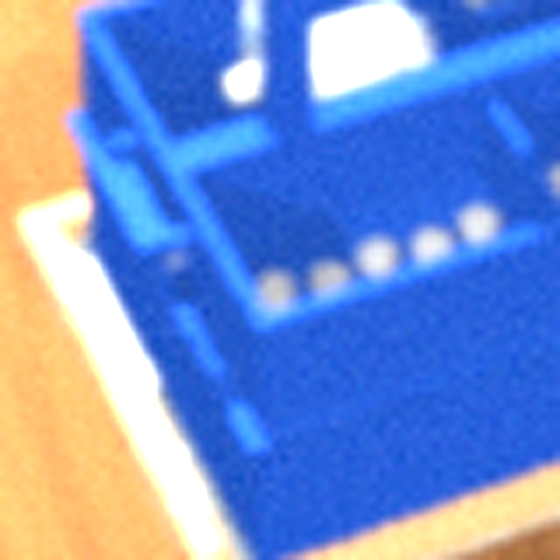

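View pics/top8c.png

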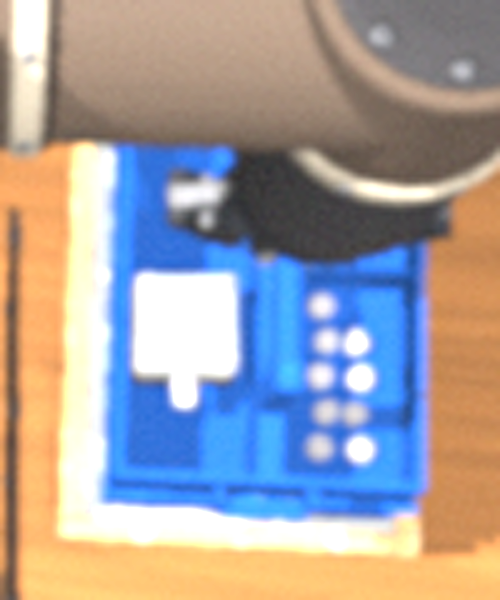

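View pics/w8.png

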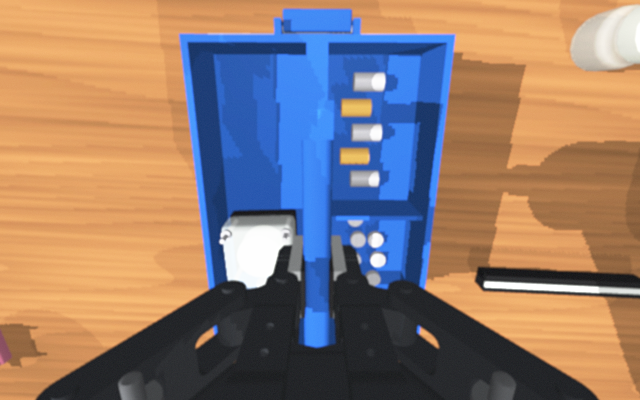

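>>> play_rows(
  rows="0.0016 0 0 0 -0.0006 0 -1;0.003 0 0 0 -0.0006 0 -1;0.003 0 0 0 -0.0006 0 -1",
  force=120,
)

```text
time: 11.38
tcp_pos: [0.563, -0.1529, 0.1845]
ee_rot: [[0.002, 0.056, -0.998], [-0.003, -0.998, -0.056], [-1.0, 0.003, -0.002]]
ft_force: [-4.1, -0.6, 9.6]
opening: 0.0101
```

Run:
```python
from h import *
s=sense()
print(s['time'],s['tcp_pos'],s['ee_rot'][:,0],s['ft_force'],s['wrist_torque'],s['opening'])
```

```text
11.375 [ 0.56298787 -0.1529188   0.18445033] [ 0.00181831 -0.00293041 -0.99999405] [-4.06937967 -0.62925071  9.57403667] [ 0.32523291  2.18225329 -0.11277111] 0.010117899008003008
```

>>> play_rows(
  rows="0.001 0 0.002 0 -0.0006 0 -1;0.002 0 0.003 0 -0.001 0 -1;0.003 0 0.003 0 -0.001 0 -1;0.003 0 0.003 0 -0.001 0 -1",
  force=120,
)

```text
time: 11.88
tcp_pos: [0.5627, -0.153, 0.1845]
ee_rot: [[0.002, 0.057, -0.998], [-0.003, -0.998, -0.057], [-1.0, 0.004, -0.001]]
ft_force: [-3.3, 1.0, 9.5]
opening: 0.01
```

Run:
```python
from h import *
s=sense()
print(s['time'],s['tcp_pos'],s['ee_rot'][:,0],s['ft_force'],s['wrist_torque'],s['opening'])
```

```text
11.875 [ 0.56267715 -0.15302116  0.18445852] [ 0.00167615 -0.00349134 -0.9999925 ] [-3.33178694  1.00341089  9.47571468] [ 0.55925488  1.51668665 -0.0170707 ] 0.010014262097762433
```

>>> play_rows(
  rows="0.003 0 0.003 0 -0.001 -0.0008 -1;0.004 0 0.003 0 -0.001 -0.0008 -1;0.0042 0 0.003 0 -0.001 -0.0008 -1;0.0042 0 0.003 0 -0.001 -0.0008 -1",
  force=120,
)

```text
time: 12.38
tcp_pos: [0.5627, -0.1532, 0.1844]
ee_rot: [[0.002, 0.058, -0.998], [-0.002, -0.998, -0.058], [-1.0, 0.002, -0.002]]
ft_force: [-3.6, 0.9, 12.3]
opening: 0.0101
```

Run:
```python
from h import *
s=sense()
print(s['time'],s['tcp_pos'],s['ee_rot'][:,0],s['ft_force'],s['wrist_torque'],s['opening'])
```

```text
12.375 [ 0.56270637 -0.15321316  0.18443351] [ 0.00228134 -0.00183549 -0.99999571] [-3.61698238  0.93074716 12.31515868] [ 0.52520406  1.73368544 -0.09881248] 0.010062903206220324
```

>>> play_rows(
  rows="-0.0015 0 0.001 0 -0.0007 0 -1;-0.003 0 0.001 0 -0.0007 0 -1;-0.003 0 0.001 0 -0.0007 0 -1",
  force=120,
)

```text
time: 12.75
tcp_pos: [0.562, -0.1531, 0.1851]
ee_rot: [[-0.001, 0.057, -0.998], [-0.002, -0.998, -0.057], [-1.0, 0.002, 0.001]]
ft_force: [-0.2, 0.1, -5.3]
opening: 0.0101
```

Run:
```python
from h import *
s=sense()
print(s['time'],s['tcp_pos'],s['ee_rot'][:,0],s['ft_force'],s['wrist_torque'],s['opening'])
```

```text
12.75 [ 0.56199912 -0.15309802  0.18505855] [-9.03536513e-04 -1.65527433e-03 -9.99998222e-01] [-0.18435789  0.13606547 -5.34726539] [ 0.03730218  0.18486159 -0.0619507 ] 0.010072869152176193
```

>>> play_rows(
  rows="-0.0015 0 0 0 0.0003 0 -1;-0.0025 0 0 0 0.0003 0 -1;-0.0025 0 0 0 0.0003 0 -1",
  force=120,
)

```text
time: 13.12
tcp_pos: [0.5616, -0.1529, 0.1854]
ee_rot: [[-0.001, 0.057, -0.998], [-0.001, -0.998, -0.057], [-1.0, 0.001, 0.001]]
ft_force: [0.4, 0.6, -13.0]
opening: 0.0104
```

Run:
```python
from h import *
s=sense()
print(s['time'],s['tcp_pos'],s['ee_rot'][:,0],s['ft_force'],s['wrist_torque'],s['opening'])
```

```text
13.125 [ 0.56159654 -0.15294158  0.18538053] [-0.00111401 -0.00113211 -0.99999874] [  0.41892032   0.58615327 -12.99862686] [-0.27274736 -0.35037869 -0.0408112 ] 0.010407095108681893
```

>>> play_rows(
  rows="-0.0008 0 0.001 0 0.0012 0 -1;-0.0015 0 0.0018 0 0.0025 0 -1;-0.0015 0 0.0018 0 0.0028 0 -1;-0.0015 0 0.0018 0 0.0028 0 -1",
  force=120,
)

```text
time: 13.62
tcp_pos: [0.5602, -0.1529, 0.1855]
ee_rot: [[0.006, 0.057, -0.998], [-0.0, -0.998, -0.057], [-1.0, 0.001, -0.006]]
ft_force: [2.1, -0.8, -18.7]
opening: 0.0101
```

Run:
```python
from h import *
s=sense()
print(s['time'],s['tcp_pos'],s['ee_rot'][:,0],s['ft_force'],s['wrist_torque'],s['opening'])
```

```text
13.625 [ 0.56020264 -0.15291983  0.18545812] [ 6.47300416e-03 -3.14264009e-04 -9.99979001e-01] [  2.05321298  -0.76000718 -18.74244331] [-0.38465926 -0.61174426 -0.0468335 ] 0.010103056580836904
```

>>> play_rows(
  rows="0.0015 0 -0.0012 0 -0.0012 0 -1;0.003 0 -0.0024 0 -0.002 0 -1;0.004 0 -0.0028 0 -0.002 0 -1;0.004 0 -0.0028 0 -0.002 0 -1",
  force=120,
)

```text
time: 14.12
tcp_pos: [0.5621, -0.153, 0.1846]
ee_rot: [[0.002, 0.057, -0.998], [-0.001, -0.998, -0.057], [-1.0, 0.001, -0.002]]
ft_force: [-2.4, -0.0, 0.6]
opening: 0.0101
```

Run:
```python
from h import *
s=sense()
print(s['time'],s['tcp_pos'],s['ee_rot'][:,0],s['ft_force'],s['wrist_torque'],s['opening'])
```

```text
14.125 [ 0.56213239 -0.15300759  0.18460248] [ 0.00174599 -0.00118658 -0.99999777] [-2.43026736 -0.0111021   0.59381678] [ 0.00593889  0.93480067 -0.0699703 ] 0.010083671235415072
```

>>> play_rows(
  rows="0 0 0.0012 0 -0.0006 0 -1;0 0 0.0012 0 -0.0006 0 -1",
  force=120,
)

```text
time: 14.38
tcp_pos: [0.5618, -0.153, 0.1848]
ee_rot: [[0.001, 0.057, -0.998], [-0.001, -0.998, -0.057], [-1.0, 0.001, -0.0]]
ft_force: [-0.1, 0.4, -3.8]
opening: 0.0104
```

>>> play_rows(
  rows="0 0 0 0 0 0 -0.5;0 0 0 0 0 0 0.3;0 0 0 0 0 0 1;0 0 0 0 0 0 1;0 0 0 0 0 0 1;0 0 0 0 0 0 1;0 0 0 0 0 0 1",
  force=20,
)

```text
time: 15.25
tcp_pos: [0.5618, -0.153, 0.1848]
ee_rot: [[0.001, 0.057, -0.998], [-0.001, -0.998, -0.057], [-1.0, 0.001, -0.001]]
ft_force: [0.4, 0.7, 1.2]
opening: 0.0854
```

Run:
```python
from h import *
s=sense()
print(s['time'],s['tcp_pos'],s['ee_rot'][:,0],s['ft_force'],s['wrist_torque'],s['opening'])
```

```text
15.25 [ 0.56177749 -0.15303869  0.1848015 ] [ 5.90168503e-04 -1.29567180e-03 -9.99998986e-01] [0.40339309 0.72501296 1.2479182 ] [-0.00074824 -0.04775858 -0.0391097 ] 0.08544083523769344
```

>>> play_rows(
  rows="-0.03 0 0 0 0 0 1;-0.08 0 0 0 0 0 1;-0.16 0 0 0 0 0 1;-0.25 0 0 0 0 0 1;-0.25 0 0.05 0 0 0 1;-0.25 0 0.1 0 0 0 1;-0.25 0.1 0.1 0 0 0 1;-0.25 0.2 0.1 0 0 0 1;-0.25 0.2 0.1 0 0 0 1;-0.25 0.2 0.1 0 0 0 1",
)

```text
time: 16.5
tcp_pos: [0.5174, -0.2558, 0.3105]
ee_rot: [[0.001, 0.056, -0.998], [-0.001, -0.998, -0.056], [-1.0, 0.001, -0.001]]
ft_force: [-0.9, 0.6, -0.8]
opening: 0.0854
```

Run:
```python
from h import *
s=sense();im=camera('wrist')[:,:,::-1];cv2.imwrite('pics/w9.png',im);print(s['time'],s['tcp_pos'],s['ft_force'])
im=camera('side')[:,:,::-1]
cv2.imwrite('pics/side9.png',im)
im=camera('top')[:,:,::-1];cv2.imwrite('pics/top9.png',im)
cv2.imwrite('pics/top9c.png',cv2.resize(im[150:280,345:445],None,fx=4.5,fy=4.5,interpolation=cv2.INTER_CUBIC))
```

```text
16.5 [ 0.51737631 -0.25578584  0.31052848] [-0.92572657  0.59501757 -0.84537918]
```

View pics/w9.png

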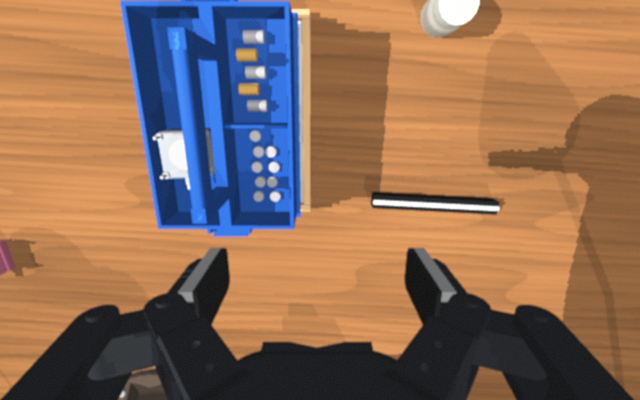

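View pics/side9.png

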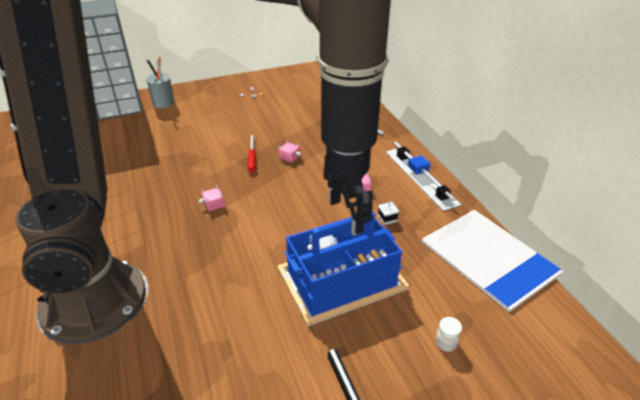

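View pics/top9c.png

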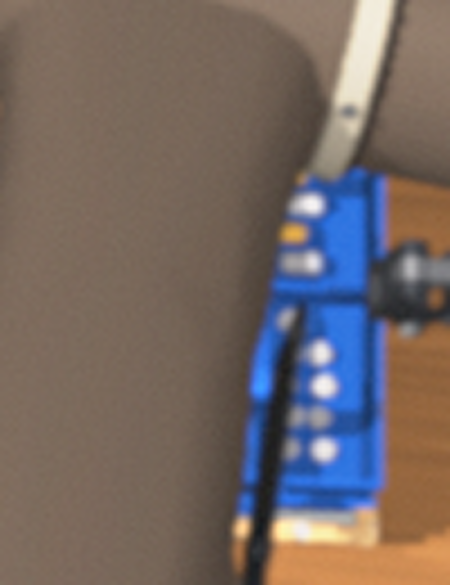

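Run:
```python
from h import *
s=sense()
im=cv2.imread('pics/w9.png')
cv2.imwrite('pics/w9c.png',cv2.resize(im[0:250,110:320],None,fx=2.4,fy=2.4,interpolation=cv2.INTER_CUBIC))
p=pix2plane('wrist',[(123,3),(293,3),(295,228),(160,228)],.121,s);print(p,p.mean(0),[np.linalg.norm(p[i]-p[i-1]) for i in range(4)])
```

```text
[[ 0.6651704  -0.07385179  0.121     ]
 [ 0.67397181 -0.22418356  0.121     ]
 [ 0.45769589 -0.23394182  0.121     ]
 [ 0.44909582 -0.08582517  0.121     ]] [ 0.56148348 -0.15445059  0.121     ] [np.float64(0.21640606588856978), np.float64(0.15058919345370633), np.float64(0.2164959518253691), np.float64(0.14836611732088487)]
```

View pics/w9c.png

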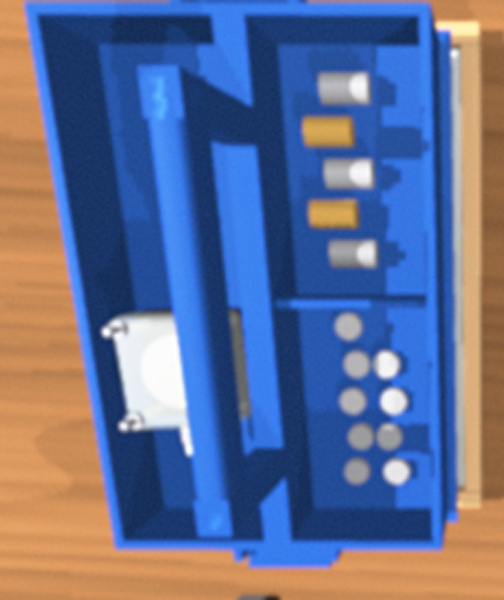

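>>> play_rows(
  rows="0 -0.05 -0.02 0 0 0 1;0 -0.12 -0.06 0 0 0 1;0 -0.2 -0.08 0 0 0 1;0 -0.2 -0.08 0 0 0 1;0 -0.2 -0.08 0 0 0 1;0 -0.2 -0.08 0 0 0 1",
)

```text
time: 17.4
tcp_pos: [0.5515, -0.153, 0.3105]
ee_rot: [[0.001, 0.058, -0.998], [-0.001, -0.998, -0.058], [-1.0, 0.001, -0.001]]
ft_force: [-0.5, -0.8, 0.3]
opening: 0.0853
```

Run:
```python
from h import *
s=sense();im=camera('wrist')[:,:,::-1];cv2.imwrite('pics/w10.png',im);print(s['time'],s['tcp_pos'],s['ee_rot'])
import pickle;pickle.dump(s,open('s10.pkl','wb'))
im=im[30:290,215:415]
cv2.imwrite('pics/w10c.png',cv2.resize(im,None,fx=2.3,fy=2.3,interpolation=cv2.INTER_CUBIC))
```

```text
17.4 [ 0.55152441 -0.15299021  0.31046339] [[ 0.00128313  0.0579889  -0.9983164 ]
 [-0.00142255 -0.99831611 -0.05799071]
 [-0.99999816  0.00149457 -0.00119848]]
```

View pics/w10.png

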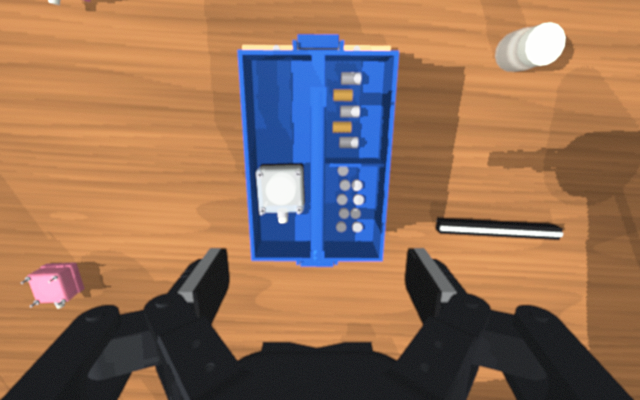

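View pics/w10c.png

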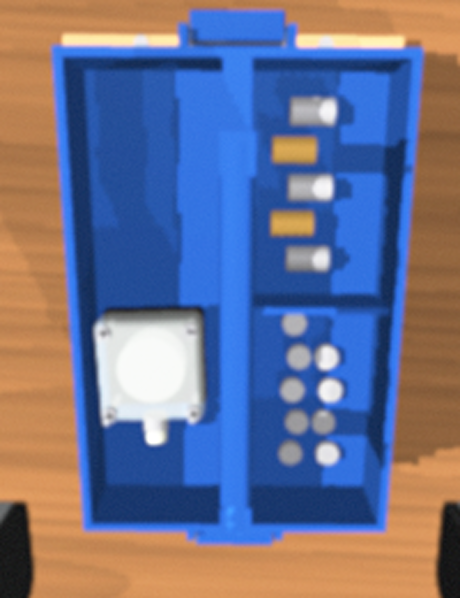

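Run:
```python
from h import *
import pickle
s=pickle.load(open('s10.pkl','rb'))
# crop coords -> full
uv=np.array([(54,47),(423,47),(386,531),(84,531)])/2.3+[215,30]-.3
p=pix2plane('wrist',uv,.121,s);print(p.mean(0),[round(np.linalg.norm(p[i]-p[i-1]),4) for i in range(4)])
```

```text
[ 0.56204471 -0.15281214  0.121     ] [np.float64(0.2187), np.float64(0.1482), np.float64(0.2187), np.float64(0.1496)]
```

Run:
```python
from h import *
print(hand_in(), sense()['time'])
```

```text
the job is handed in; nothing more can be done
the job is handed in; nothing more can be done
```

The parts tray is stacked on the base tray, pressed home and let go of, and the job is handed in, at about 17.5 s of the 72 s allowed. I could not see the two catches clearly enough in the pictures to confirm that they snapped. That rests on force and height readings.

**How it went:** I gripped the handle at 120 N, lifted the tray level and located the base tray's four sockets with the wrist camera. The feet went in on the first try with only light side contact, so no search over the rim was needed.

**Pressing:** The wrist force rose as the catches met the lip and then dropped as the tray came down the last few mm. The highest load I read on the base tray was about 18 N. I only read the force at the end of each move, so a brief higher peak in between would not show.

**Last checks:**
- **Fully home:** the tray stopped at the expected height, to within about 0.5 mm, and did not go lower with more pressing.
- **Catches:** a pull of about 13 N beyond the tray's weight did not lift the tray, and the hold acted near its middle, so both ends seem to be holding. An earlier pull of about 8 N seemed to be held more by the -x end. While pressing, most of the load was also at the -x end, probably from a slight sideways bias of the gripper.
- **After release:** the wrist camera shows the tray level and centred within about 1 mm of where I found the base tray. An earlier, cropped view gave slightly uneven edge lengths; the full view did not bear that out.
- **Other things:** the pump is still in place in the tray, nothing on the bench looked moved, and the gripper was clear of everything at the end.

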